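# Sort the salvaged parts into their stock trays

## Robot

A 6-joint arm with a two-finger parallel gripper is mounted at the origin on the work surface. World frame = base frame: x ahead of the robot, y to its left, z up, the work surface at z = 0. Lengths are in m, angles in rad, forces in N, time in s.
With the tool pointing down it reaches from about 0.425 to 0.95 m from the base axis. Payload 3.5 kg.
Tool frame: the origin (TCP) lies at the very end of the fingers, on their centre line; the grasp point (between the pads) lies 19 mm behind it; z points along the fingers, y is the line along which they close (so a half turn about z gives the same grasp; the last joint's range is limited). The gripper opens to 85 mm and grips with 20 to 120 N. Pads are 22 mm wide; open, the fingers measure 114 mm over their backs; the gripper's body (76 mm by 85 mm) begins 54 mm behind the grasp point. The pads swing forward as they close: fully open they stand 13 mm farther back than shut.
Start: joints at [0.961, 0.286, 1.577, -0, 1.279, -0.15], TCP at [0.3, 0.605, 0.231] pointing down, gripper open.
Joint ranges: [-2.77, 2.77], [-0.9, 2.22], [0.21, 2.48], [-1.53, 4.67], [0.24, 2.81], [-2.84, 2.84]. Speed limits (rad/s): [2.79, 2.79, 3.14, 3.14, 3.14, 3.14].

## Interface

Orientations are given as a unit quaternion [x, y, z, w].
In Python, from plant import ctrl, optics, sign_off gives the robot as it stands.
- The arm moves only by the shell command python3 -m creep 'ROWS' [FORCE]. ROWS is JSON, a list of rows, each an object of numbers: "x", "y", "z": the shift along the tool's x, y, z in mm; "rx", "ry", "rz": the turn, a rotation vector about the tool's x, y, z in degrees; "grip": the opening, from 0 (shut) to 1 (fully open). In form: [{"x": .., "y": .., "z": .., "rx": .., "ry": .., "rz": .., "grip": ..}, ...]. A call has exactly 10 rows; each row shifts and turns the commanded pose from where the row before left it, along the tool's axes as they then stand; what a row does not reach is not made up. A row lasts 1/12 s, in which the tool goes at most 41.7 mm and 7.16 degrees, less where a joint would pass 70% of its speed; a pose out of reach is approached as far as the arm can. A call with a gripper value outside its range is refused whole. The fingers move at their own pace and stop on an object; FORCE is the grip in N (left out, the last holds). Time passes only in rows, so rows that do not move let the fingers close, or fill a call up. It gives the time, the measured TCP pose, the force, the opening and the grip force at its end, in the units of the state.
- ctrl.get_state(): the state, without advancing time (a new reading comes with each control period).
- optics.read_camera(name): name is "scene" or "top"; returns a dict with "color" (384x512x3 uint8, blue, green, red), "K" (3x3 intrinsics, pixels), "R" (3x3) and "t" (3): a world point X has camera coordinates R X + t. Camera axes: x right, y down, z forward; pixel columns grow to the right and rows downward; lengths in m; the calibration is good to about 2 mm. A picture is of the moment at which its call begins. There is no depth.
- sign_off(): hands the job in; it is judged then, once.
The state is a dict: "time": time; "qpos": joint angles; "dq": joint speeds; "joint_efforts": joint torques, N m; "eef_pos": TCP position; "tcp_rot": TCP orientation; "contact_force": force on the tool from outside, world axes, zero at the start; "wrist_torque": the same for the moment, N m; "opening": opening from 0.0 (shut) to 1.0 (fully open); "finger_force": force on a finger pad.
Only numpy, scipy, OpenCV 4.12 (cv2) and the standard library are available. Lean on these libraries where they do the work, as an engineer would, in place of code of your own. Each camera call takes 0.05 s, during which the arm holds its last target. There are 200 camera calls.

## Task

Five parts taken off a scrap power supply are loose on the blue mat: a thick capacitor, two thin capacitors, a finned heatsink and a ring choke. Put each into the black stock tray that already holds parts of its kind and size, set down on the tray's floor the same way up as it is now (capacitors and heatsink standing, choke flat). Do not shift or knock over the flux bottle standing among them.

Things in the scene. Friction and masses are not known exactly. Their poses are not given: they have to be found in the camera images.
- big_cap_mid (a point): the thick capacitor: dark-sleeved upright can with bare aluminium top, diameter 35 mm, 45 mm tall, 40 to 85 g. Stands on the blue mat (2 mm thick). Point at its centre, 22.5 mm above its foot; z up its axis
- small_cap_a_mid (a point): one of two like thin capacitors: dark-sleeved upright can with bare aluminium top, diameter 22 mm, 35 mm tall, 22 g. Stands on the blue mat. Point at its centre, 17.5 mm above its foot; z up its axis
- small_cap_b_mid (a point): the other of the two thin capacitors: the same in look and size (diameter 22 mm, 35 mm tall, 22 g). Point at its centre, 17.5 mm above its foot; z up its axis
- heatsink_mid (a point): bare aluminium finned heatsink, a block 25 mm along its own x, 42 mm along its own y, 38 mm tall, 35 to 70 g, fins upright, ending flat on the two 42 mm wide sides. Stands on the blue mat, turned any way within 75 degrees of square. Point at its centre, 19 mm above its foot; z up
- choke_mid (a point): copper-wound ring choke lying flat, outer diameter 40 mm, 20 mm high, 60 to 120 g. On the blue mat. Point at its centre, 10 mm above its underside; z up. Grip it across the outside
- tray_big: fixed black tray (one of four in a row, places vary) with one thick capacitor (35 mm across, 45 tall) at its far side, about 42 mm beyond the tray's centre. 145 mm along its x, 130 mm along its y, 22 mm high; walls and floor 3 mm thick. Origin: centre of underside, on the mat; z up, +x away from the robot. Empty from the front (-x) wall to about 10 mm beyond the centre
- tray_small: fixed black tray (one of four in a row, places vary) with two thin capacitors (22 mm across, 35 tall) at its far side, about 42 mm beyond the tray's centre. 145 mm along its x, 130 mm along its y, 22 mm high; walls and floor 3 mm thick. Origin: centre of underside, on the mat; z up, +x away from the robot. Empty from the front (-x) wall to about 10 mm beyond the centre
- tray_sinks: fixed black tray (one of four in a row, places vary) with two finned heatsinks (25 mm along x, 38 tall) at its far side, about 42 mm beyond the tray's centre. 145 mm along its x, 130 mm along its y, 22 mm high; walls and floor 3 mm thick. Origin: centre of underside, on the mat; z up, +x away from the robot. Empty from the front (-x) wall to about 10 mm beyond the centre
- tray_chokes: fixed black tray (one of four in a row, places vary) with one copper ring choke (40 mm across, 20 high) at its far side, about 42 mm beyond the tray's centre. 145 mm along its x, 130 mm along its y, 22 mm high; walls and floor 3 mm thick. Origin: centre of underside, on the mat; z up, +x away from the robot. Empty from the front (-x) wall to about 10 mm beyond the centre
- flux_bottle_mid (a point): small white flux bottle with black nozzle, diameter 32 mm, 96 mm tall, standing among the loose parts on the blue mat; not to be moved. Point at its centre, 48 mm above its foot. A loose solder reel (diameter 50 mm, 40 mm tall) also stands there; things on the mat are at least 75 mm apart, centre to centre
There are look-alikes about, which are no part of the job. What is shaped like the part that bears heatsink_mid but green is not meant.

How it is judged:
At the end, for the whole second after the job is handed in: All five parts rest in the tray of their own kind: each part's centre within the tray's inner walls, its foot on the tray's floor (within 6 mm), upright (choke flat) within 0.15 rad, at rest (x of big_cap_mid in the frame of tray_big between -0.0665 and 0.0665 m and y of big_cap_mid in the frame of tray_big between -0.059 and 0.059 m and z of big_cap_mid in the frame of tray_big between 0.0195 and 0.0315 m and angle between each of big_cap_mid, small_cap_a_mid, small_cap_b_mid, heatsink_mid, choke_mid's own z axis and vertical below 0.15 rad and linear speed of each of big_cap, small_cap_a, small_cap_b, heatsink, choke below 0.02 m/s and x of small_cap_a_mid in the frame of tray_small between -0.0665 and 0.0665 m and y of small_cap_a_mid in the frame of tray_small between -0.059 and 0.059 m and z of small_cap_a_mid in the frame of tray_small between 0.0145 and 0.0265 m and x of small_cap_b_mid in the frame of tray_small between -0.0665 and 0.0665 m and y of small_cap_b_mid in the frame of tray_small between -0.059 and 0.059 m and z of small_cap_b_mid in the frame of tray_small between 0.0145 and 0.0265 m and x of heatsink_mid in the frame of tray_sinks between -0.0665 and 0.0665 m and y of heatsink_mid in the frame of tray_sinks between -0.059 and 0.059 m and z of heatsink_mid in the frame of tray_sinks between 0.016 and 0.028 m and x of choke_mid in the frame of tray_chokes between -0.0665 and 0.0665 m and y of choke_mid in the frame of tray_chokes between -0.059 and 0.059 m and z of choke_mid in the frame of tray_chokes between 0.007 and 0.019 m); the robot touches nothing.
It fails at once if the flux bottle was shifted by more than 30 mm or tipped (distance of flux_bottle_mid from where it was at the start of the episode above 0.03 m or angle between flux_bottle_mid's own z axis and vertical above 0.35 rad).
It also fails if it takes over 125 s, if anything falls off the work surface, if the arm or the gripper's body presses on something with over 40 N, if the wrist force passes 120 N, or if a joint passes its speed limit or range.

## Working session

There is one attempt and no reset: what is moved stays moved. The work goes in short steps, Python scripts to look and compute and a shell command to move; the robot and the scene stay as the last step left them, time stands still between calls to the robot, and variables do not carry over. Pictures are saved under pics/ and viewed, at most 14 in all, crops included, and the job is handed in when it is done.

```bash
ls; mkdir -p pics
python3 - <<'E'
from plant import ctrl, optics
import cv2
s=ctrl.get_state();print({k:s[k] for k in('time','eef_pos','tcp_rot','opening')})
for n in('scene','top'):
    c=optics.read_camera(n);cv2.imwrite(f'pics/{n}0.png',c['color']);print(n,c['K'],c['R'],c['t'])
E
```

```text
pics
{'time': 0.0, 'eef_pos': array([0.29912762, 0.60436022, 0.22991217]), 'tcp_rot': array([ 2.27871361e-01,  9.73690510e-01, -1.11399020e-03, -4.39639101e-04]), 'opening': 0.9968527868014538}
scene [[408.00992247   0.         260.19096495]
 [  0.         408.00992247 198.20941517]
 [  0.           0.           1.        ]] [[ 0.57434727  0.81854409  0.01052612]
 [ 0.52866728 -0.36107082 -0.7682049 ]
 [-0.6250089   0.4467812  -0.64011751]] [-0.28429826 -0.2053185   1.10487728]
top [[373.85286545   0.         257.95180623]
 [  0.         373.85286545 193.47299073]
 [  0.           0.           1.        ]] [[-0.00457339 -0.99991712  0.01203463]
 [-0.98478827  0.0024131  -0.17374188]
 [ 0.17369844 -0.01264616 -0.98471769]] [-4.19913050e-04  5.17878750e-01  7.79963532e-01]
```

View pics/scene0.png

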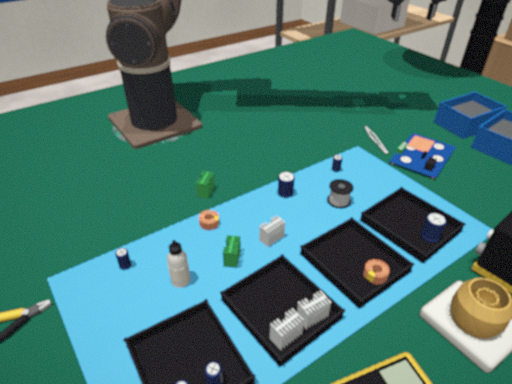

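View pics/top0.png

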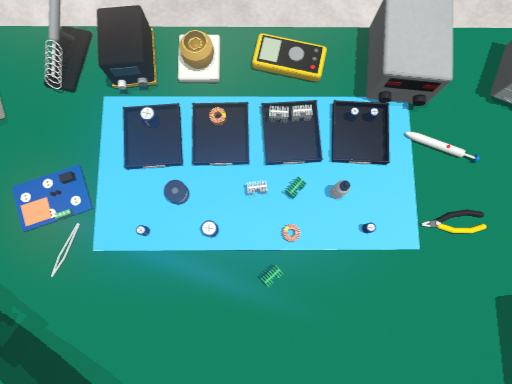

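The top view shows these loose parts:
- **Thin caps:** (142,230) and (369,228).
- **Thick cap:** (209,229).
- **Choke:** (291,232).
- **Heatsinks:** silver at (257,188), green look-alikes at (295,187) and (271,275). The silver one is the part meant, since the green ones are excluded.
- **Not to be touched:** reel (176,191) and flux bottle (341,190).

The trays, left to right, are big, chokes, sinks and small. I'll measure next and confirm with one enlarged crop.

```bash
cat > h.py <<'E'
import numpy as np, cv2
from plant import ctrl, optics
def cast(c,uv,z):
    C=-c['R'].T@c['t']; d=c['R'].T@np.linalg.inv(c['K'])@np.array([uv[0],uv[1],1.]); return C+d*(z-C[2])/d[2]
def proj(c,X):
    p=c['K']@(c['R']@np.array(X)+c['t']); return p[:2]/p[2]
def blobs(c,mask,lo=8,hi=2500):
    n,l,st,ce=cv2.connectedComponentsWithStats(mask.astype(np.uint8))
    return [(ce[i],st[i],l==i) for i in range(1,n) if lo<=st[i][4]<=hi]
def bright(c): # bare aluminium
    h=cv2.cvtColor(c['color'],cv2.COLOR_BGR2HSV); return (h[...,1]<70)&(h[...,2]>120)
def copper(c):
    h=cv2.cvtColor(c['color'],cv2.COLOR_BGR2HSV); return (h[...,0]<18)&(h[...,1]>70)&(h[...,2]>90)
def notmat(c):
    h=cv2.cvtColor(c['color'],cv2.COLOR_BGR2HSV); return ~((h[...,0]>90)&(h[...,0]<108)&(h[...,1]>120)&(h[...,2]>150))
E
python3 - <<'E'
from h import *
for n in('top','scene'):
    c=optics.read_camera(n)
    for nm,m,z in(('al',bright(c),.04),('cu',copper(c),.014)):
        for ce,st,b in blobs(c,m):
            p=cast(c,ce,z)
            if .3<p[0]<.85 and abs(p[1])<.5:
                r=cv2.minAreaRect(np.argwhere(b)[:,::-1].astype(np.float32))
                print(n,nm,ce.round(1),st[4],p.round(3),np.round(r[1],1),round(r[2]))
    if n=='top':
        ms=[(b,st) for ce,st,b in blobs(c,(lambda x:x)(c['color'].max(2)<60),1500,6000)]
        for b,st in ms:
            x,y,w,h=st[:4]; print('tray',st,cast(c,(x+w/2,y+h/2),.012).round(3))
        cv2.imwrite('pics/crop.png',cv2.resize(c['color'][95:245,120:400],None,fx=2.8,fy=2.8,interpolation=cv2.INTER_CUBIC))
E
```

```text
top al [201.4  65.9] 1005 [0.825 0.13  0.04 ] [42.1 47.9] 2
top al [141.7  80. ] 41 [0.789 0.268 0.04 ] [5. 8.] 90
top al [121.6  84. ] 72 [0.779 0.314 0.04 ] [8. 8.] 90
top al [301.9 110.5] 213 [ 0.714 -0.105  0.04 ] [12. 20.] 90
top al [146.7 112.7] 132 [0.708 0.253 0.04 ] [11. 13.] 90
top al [278.4 111.9] 206 [ 0.71  -0.051  0.04 ] [12. 19.] 90
top al [354.4 110.6] 40 [ 0.714 -0.227  0.04 ] [5. 7.] 90
top al [374.  111.1] 42 [ 0.712 -0.273  0.04 ] [6. 6.] 90
top al [437.8 144.1] 518 [ 0.632 -0.414  0.04 ] [74.3  8.5] 20
top al [292.1 162.2] 30 [ 0.59 -0.08  0.04] [ 1.4 20.1] 86
top al [360.4 162.3] 32 [ 0.59  -0.235  0.04 ] [20.   1.5] 3
top al [219.7 163.4] 38 [0.588 0.084 0.04 ] [ 1. 21.] 90
top al [153.3 166. ] 38 [0.582 0.232 0.04 ] [ 1.5 21.1] 86
top al [ 47.4 182.9] 76 [0.544 0.465 0.04 ] [8. 9.] 90
top al [256.9 187. ] 147 [0.533 0.    0.04 ] [ 9.9 19.6] 75
top al [337.9 190.6] 160 [ 0.525 -0.181  0.04 ] [14.1 16.7] 49
top al [174.5 190. ] 26 [0.527 0.183 0.04 ] [4. 5.] 90
top al [ 46.8 199.8] 10 [0.506 0.462 0.04 ] [8.1 2.1] 60
top al [ 75.3 200.1] 79 [0.505 0.4   0.04 ] [
[... 1734 characters left out ...]
3.9 10. ] 34
scene al [480.5 246.2] 52 [0.784 0.263 0.04 ] [5.7 9.2] 45
scene al [121.  251.9] 77 [ 0.445 -0.252  0.04 ] [ 8. 10.] 90
scene al [178.4 269.3] 620 [ 0.534 -0.19   0.04 ] [35.3 19.6] 79
scene al [299.1 318.3] 1593 [ 0.717 -0.087  0.04 ] [27.6 70.9] 54
scene al [ 43.  303.7] 104 [ 0.48  -0.385  0.04 ] [ 7.6 16.1] 63
scene al [ 25.5 311.3] 42 [ 0.48  -0.409  0.04 ] [6. 7.] 90
scene al [212.6 368.2] 152 [ 0.711 -0.228  0.04 ] [13. 13.] 90
scene al [181.  382.1] 27 [ 0.704 -0.27   0.04 ] [10.  2.] 0
scene cu [420.6 143.5] 245 [0.487 0.49  0.014] [23.1 12. ] 18
scene cu [208.  219.4] 269 [ 0.432 -0.08   0.014] [18. 17.] 90
scene cu [377.1 270. ] 467 [0.706 0.096 0.014] [26.4 24.6] 27
```

View pics/crop.png

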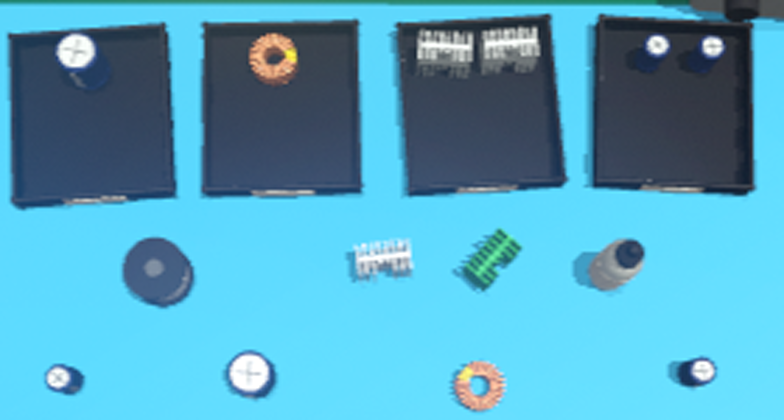

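The crop confirms the silver heatsink at crop (382,257) is the one to take, and the green one is at (490,257). The tray contents are clear too: big cap, choke, sinks, then two thin caps. Now the refined positions and shifts.

Run:
```python
from h import *
c=optics.read_camera('top');s=optics.read_camera('scene')
f=lambda u,v:(120+u/2.8,95+v/2.8)
for n,q in dict(big=[(10,32),(163,25),(12,207),(175,193)],chokes=[(203,22),(357,20),(202,193),(360,193)],sinks=[(397,22),(549,15),(408,193),(566,185)],small=[(597,15),(752,20),(590,185),(752,193)]).items():
    P=np.array([cast(c,f(*p),.024) for p in q]);print('tray',n,P.mean(0).round(3),P[:,:2].round(3).tolist())
for n,a,b,z in[('big',(208.5,227.8),None,.047),('sa',(140.4,229.3),(337.2,156.9),.037),('sb',(370.7,226.9),None,.037),('hs',(256.9,187),None,.040),('choke',(291.6,233.2),(208,219.4),.017)]:
    print(n,cast(c,a,z).round(4),b and cast(s,b,z).round(4))
# heatsink outline in top view: not-mat blob
m=np.zeros(c['color'].shape[:2],bool);m[170:205,240:275]=1
for ce,st,b in blobs(c,bright(c)&m,40):
    pts=np.argwhere(b)[:,::-1]
    W=np.array([cast(c,p,.04)[:2] for p in pts]);r=cv2.minAreaRect((W*1000).astype(np.float32));print('hsrect',r)
    e,v=np.linalg.eigh(np.cov(W.T));print('long axis deg',np.degrees(np.arctan2(v[1,1],v[0,1])))
```

```text
tray big [0.659 0.242 0.024] [[0.73, 0.313], [0.737, 0.185], [0.579, 0.302], [0.591, 0.17]]
tray chokes [0.665 0.085 0.024] [[0.739, 0.151], [0.741, 0.021], [0.591, 0.148], [0.591, 0.019]]
tray sinks [ 0.668 -0.081  0.024] [[0.739, -0.013], [0.746, -0.142], [0.591, -0.021], [0.597, -0.151]]
tray small [ 0.669 -0.243  0.024] [[0.746, -0.182], [0.741, -0.314], [0.597, -0.171], [0.59, -0.304]]
big [0.4424 0.1052 0.047 ] None
sa [0.4405 0.2549 0.037 ] [0.4379 0.2517 0.037 ]
sb [ 0.4439 -0.2505  0.037 ] None
hs [ 0.5335 -0.      0.04  ] None
choke [ 0.4321 -0.0777  0.017 ] [ 0.435  -0.0809  0.017 ]
hsrect ((532.3068237304688, 0.19812965393066406), (22.488525390625, 43.87160873413086), 15.099997520446777)
long axis deg 98.40491168637897
```

```bash
python3 -m creep '[{"rz":-6.6,"grip":0.6},{"rz":-6.6},{"rz":-6.6},{"rz":-6.6},{},{},{},{},{},{}]' 40
python3 -m creep '[{"x":-14,"y":-35,"z":10},{"x":-14,"y":-35,"z":10},{"x":-14,"y":-35,"z":10},{"x":-14,"y":-35,"z":10},{"x":-14,"y":-35,"z":10},{"x":-14,"y":-35,"z":10},{"x":-14,"y":-35,"z":10},{"x":-14,"y":-35,"z":10},{"x":-14,"y":-35,"z":10},{"x":-14,"y":-35,"z":10}]'
```

```text
$[0]: bad value
$[0]: bad value
```

```bash
python3 -m creep '[{"x":0,"y":0,"z":0,"rx":0,"ry":0,"rz":-6.6,"grip":0.6},{"x":0,"y":0,"z":0,"rx":0,"ry":0,"rz":-6.6,"grip":0.6},{"x":0,"y":0,"z":0,"rx":0,"ry":0,"rz":-6.6,"grip":0.6},{"x":0,"y":0,"z":0,"rx":0,"ry":0,"rz":-6.6,"grip":0.6},{"x":0,"y":0,"z":0,"rx":0,"ry":0,"rz":0,"grip":0.6},{"x":0,"y":0,"z":0,"rx":0,"ry":0,"rz":0,"grip":0.6},{"x":0,"y":0,"z":0,"rx":0,"ry":0,"rz":0,"grip":0.6},{"x":0,"y":0,"z":0,"rx":0,"ry":0,"rz":0,"grip":0.6},{"x":0,"y":0,"z":0,"rx":0,"ry":0,"rz":0,"grip":0.6},{"x":0,"y":0,"z":0,"rx":0,"ry":0,"rz":0,"grip":0.6}]' 40
```

```text
time: 1.13
eef_pos: [0.2995, 0.6049, 0.2313]
tcp_rot: [-0.0, 1.0, 0.0, 0.0]
contact_force: [0.1, 0.3, 0.9]
opening: 0.599
finger_force: 0.0
```

```bash
python3 -m creep '[{"x":-14,"y":-35,"z":10,"rx":0,"ry":0,"rz":0,"grip":0.6},{"x":-14,"y":-35,"z":10,"rx":0,"ry":0,"rz":0,"grip":0.6},{"x":-14,"y":-35,"z":10,"rx":0,"ry":0,"rz":0,"grip":0.6},{"x":-14,"y":-35,"z":10,"rx":0,"ry":0,"rz":0,"grip":0.6},{"x":-14,"y":-35,"z":10,"rx":0,"ry":0,"rz":0,"grip":0.6},{"x":-14,"y":-35,"z":10,"rx":0,"ry":0,"rz":0,"grip":0.6},{"x":-14,"y":-35,"z":10,"rx":0,"ry":0,"rz":0,"grip":0.6},{"x":-14,"y":-35,"z":10,"rx":0,"ry":0,"rz":0,"grip":0.6},{"x":-14,"y":-35,"z":10,"rx":0,"ry":0,"rz":0,"grip":0.6},{"x":-14,"y":-35,"z":10,"rx":0,"ry":0,"rz":0,"grip":0.6}]'
```

```text
time: 1.97
eef_pos: [0.4403, 0.2534, 0.1313]
tcp_rot: [-0.0, 1.0, 0.0, 0.001]
contact_force: [0.8, 0.6, -0.3]
opening: 0.597
finger_force: 0.0
```

```bash
python3 -m creep '[{"x":0,"y":0,"z":20,"rx":0,"ry":0,"rz":0,"grip":0.6},{"x":0,"y":0,"z":20,"rx":0,"ry":0,"rz":0,"grip":0.6},{"x":0,"y":0,"z":20,"rx":0,"ry":0,"rz":0,"grip":0.6},{"x":0,"y":0,"z":20,"rx":0,"ry":0,"rz":0,"grip":0.6},{"x":0,"y":0,"z":15,"rx":0,"ry":0,"rz":0,"grip":0.6},{"x":0,"y":0,"z":15,"rx":0,"ry":0,"rz":0,"grip":0.6},{"x":0,"y":0,"z":10,"rx":0,"ry":0,"rz":0,"grip":0.6},{"x":0,"y":0,"z":0,"rx":0,"ry":0,"rz":0,"grip":0.6},{"x":0,"y":0,"z":0,"rx":0,"ry":0,"rz":0,"grip":0.1},{"x":0,"y":0,"z":0,"rx":0,"ry":0,"rz":0,"grip":0.1}]' 40
python3 -m creep '[{"x":0,"y":0,"z":0,"rx":0,"ry":0,"rz":0,"grip":0.1},{"x":0,"y":0,"z":0,"rx":0,"ry":0,"rz":0,"grip":0.1},{"x":0,"y":0,"z":0,"rx":0,"ry":0,"rz":0,"grip":0.1},{"x":0,"y":0,"z":0,"rx":0,"ry":0,"rz":0,"grip":0.1},{"x":0,"y":0,"z":0,"rx":0,"ry":0,"rz":0,"grip":0.1},{"x":0,"y":0,"z":0,"rx":0,"ry":0,"rz":0,"grip":0.1},{"x":0,"y":0,"z":0,"rx":0,"ry":0,"rz":0,"grip":0.1},{"x":0,"y":0,"z":0,"rx":0,"ry":0,"rz":0,"grip":0.1},{"x":0,"y":0,"z":0,"rx":0,"ry":0,"rz":0,"grip":0.1},{"x":0,"y":0,"z":0,"rx":0,"ry":0,"rz":0,"grip":0.1}]' 40
```

```text
time: 2.8
eef_pos: [0.4406, 0.2553, 0.0123]
tcp_rot: [-0.0, 1.0, 0.0, 0.001]
contact_force: [0.0, -0.2, 0.4]
opening: 0.331
finger_force: 0.0
time: 3.63
eef_pos: [0.441, 0.2555, 0.0126]
tcp_rot: [-0.0, 1.0, 0.0, 0.001]
contact_force: [-1.0, -0.4, 6.6]
opening: 0.241
finger_force: 39.4
```

```bash
python3 -m creep '[{"x":0,"y":0,"z":-10,"rx":0,"ry":0,"rz":0,"grip":0.1},{"x":0,"y":0,"z":-20,"rx":0,"ry":0,"rz":0,"grip":0.1},{"x":0,"y":0,"z":-30,"rx":0,"ry":0,"rz":0,"grip":0.1},{"x":0,"y":0,"z":-30,"rx":0,"ry":0,"rz":0,"grip":0.1},{"x":0,"y":0,"z":-30,"rx":0,"ry":0,"rz":0,"grip":0.1},{"x":-11,"y":-25,"z":0,"rx":0,"ry":0,"rz":0,"grip":0.1},{"x":-15,"y":-34,"z":0,"rx":0,"ry":0,"rz":0,"grip":0.1},{"x":-15,"y":-34,"z":0,"rx":0,"ry":0,"rz":0,"grip":0.1},{"x":-15,"y":-34,"z":0,"rx":0,"ry":0,"rz":0,"grip":0.1},{"x":-15,"y":-34,"z":0,"rx":0,"ry":0,"rz":0,"grip":0.1}]' 40
python3 -m creep '[{"x":-15,"y":-34,"z":0,"rx":0,"ry":0,"rz":0,"grip":0.1},{"x":-15,"y":-34,"z":0,"rx":0,"ry":0,"rz":0,"grip":0.1},{"x":-15,"y":-34,"z":0,"rx":0,"ry":0,"rz":0,"grip":0.1},{"x":-15,"y":-34,"z":0,"rx":0,"ry":0,"rz":0,"grip":0.1},{"x":-15,"y":-34,"z":0,"rx":0,"ry":0,"rz":0,"grip":0.1},{"x":-15,"y":-34,"z":0,"rx":0,"ry":0,"rz":0,"grip":0.1},{"x":-15,"y":-34,"z":0,"rx":0,"ry":0,"rz":0,"grip":0.1},{"x":-15,"y":-34,"z":0,"rx":0,"ry":0,"rz":0,"grip":0.1},{"x":-15,"y":-34,"z":0,"rx":0,"ry":0,"rz":0,"grip":0.1},{"x":-15,"y":-34,"z":0,"rx":0,"ry":0,"rz":0,"grip":0.1}]' 40
```

```text
time: 4.47
eef_pos: [0.5109, 0.0927, 0.1316]
tcp_rot: [-0.001, 1.0, 0.0, -0.0]
contact_force: [0.2, -0.3, -0.9]
opening: 0.24
finger_force: 39.2
time: 5.3
eef_pos: [0.6613, -0.2473, 0.1312]
tcp_rot: [-0.0, 1.0, 0.0, -0.001]
contact_force: [0.9, 0.7, -0.4]
opening: 0.24
finger_force: 39.2
```

```bash
python3 -m creep '[{"x":0,"y":0,"z":20,"rx":0,"ry":0,"rz":0,"grip":0.1},{"x":0,"y":0,"z":30,"rx":0,"ry":0,"rz":0,"grip":0.1},{"x":0,"y":0,"z":30,"rx":0,"ry":0,"rz":0,"grip":0.1},{"x":0,"y":0,"z":15,"rx":0,"ry":0,"rz":0,"grip":0.1},{"x":0,"y":0,"z":10,"rx":0,"ry":0,"rz":0,"grip":0.1},{"x":0,"y":0,"z":6,"rx":0,"ry":0,"rz":0,"grip":0.1},{"x":0,"y":0,"z":3,"rx":0,"ry":0,"rz":0,"grip":0.1},{"x":0,"y":0,"z":1,"rx":0,"ry":0,"rz":0,"grip":0.1},{"x":0,"y":0,"z":0,"rx":0,"ry":0,"rz":0,"grip":0.1},{"x":0,"y":0,"z":0,"rx":0,"ry":0,"rz":0,"grip":0.1}]' 40
```

```text
time: 6.13
eef_pos: [0.6624, -0.2462, 0.0182]
tcp_rot: [-0.001, 1.0, -0.001, 0.001]
contact_force: [-0.2, -0.4, -0.3]
opening: 0.238
finger_force: 39.2
```

```bash
python3 -m creep '[{"x":0,"y":0,"z":1,"rx":0,"ry":0,"rz":0,"grip":0.1},{"x":0,"y":0,"z":1,"rx":0,"ry":0,"rz":0,"grip":0.1},{"x":0,"y":0,"z":0,"rx":0,"ry":0,"rz":0,"grip":0.1},{"x":0,"y":0,"z":0,"rx":0,"ry":0,"rz":0,"grip":0.32},{"x":0,"y":0,"z":0,"rx":0,"ry":0,"rz":0,"grip":0.4},{"x":0,"y":0,"z":0,"rx":0,"ry":0,"rz":0,"grip":0.45},{"x":0,"y":0,"z":0,"rx":0,"ry":0,"rz":0,"grip":0.5},{"x":0,"y":0,"z":0,"rx":0,"ry":0,"rz":0,"grip":0.5},{"x":0,"y":0,"z":-15,"rx":0,"ry":0,"rz":0,"grip":0.5},{"x":0,"y":0,"z":-25,"rx":0,"ry":0,"rz":0,"grip":0.5}]' 40
python3 -m creep '[{"x":0,"y":0,"z":-37,"rx":0,"ry":0,"rz":0,"grip":0.5},{"x":0,"y":0,"z":-37,"rx":0,"ry":0,"rz":0,"grip":0.6},{"x":30,"y":-1,"z":0,"rx":0,"ry":0,"rz":0,"grip":0.6},{"x":35,"y":-1,"z":0,"rx":0,"ry":0,"rz":0,"grip":0.6},{"x":35,"y":-1,"z":0,"rx":0,"ry":0,"rz":0,"grip":0.6},{"x":35,"y":-1,"z":0,"rx":0,"ry":0,"rz":0,"grip":0.6},{"x":35,"y":-1,"z":0,"rx":0,"ry":0,"rz":0,"grip":0.6},{"x":35,"y":0,"z":0,"rx":0,"ry":0,"rz":0,"grip":0.6},{"x":14,"y":0,"z":0,"rx":0,"ry":0,"rz":0,"grip":0.6},{"x":0,"y":0,"z":0,"rx":0,"ry":0,"rz":0,"grip":0.6}]' 40
python3 - <<'E'
from h import *
for n in('top','scene'): cv2.imwrite(f'pics/{n}1.png',optics.read_camera(n)['color'])
E
```

```text
time: 6.97
eef_pos: [0.6588, -0.2445, 0.0513]
tcp_rot: [-0.0, 1.0, 0.002, -0.003]
contact_force: [0.1, -0.1, -0.1]
opening: 0.498
finger_force: 0.0
time: 7.8
eef_pos: [0.4399, -0.2506, 0.129]
tcp_rot: [0.001, 1.0, -0.0, -0.0]
contact_force: [0.0, -0.5, 0.5]
opening: 0.599
finger_force: 0.0
```

View pics/scene1.png

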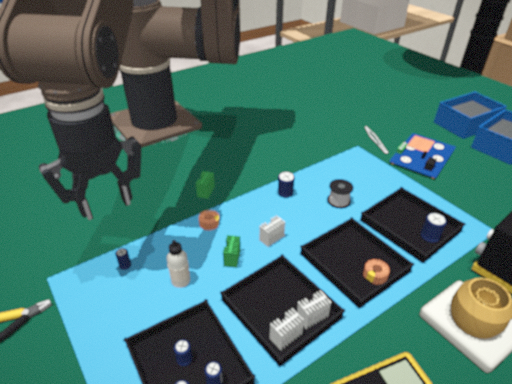

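View pics/top1.png

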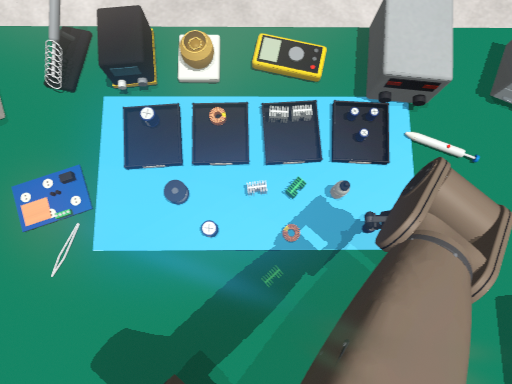

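Thin cap a stands in its tray (scene (182,350), top (364,132)) and the bottle hasn't moved. Next is thin cap b.

```bash
python3 -m creep '[{"x":-3,"y":0,"z":20,"rx":0,"ry":0,"rz":0,"grip":0.6},{"x":0,"y":0,"z":30,"rx":0,"ry":0,"rz":0,"grip":0.6},{"x":0,"y":0,"z":30,"rx":0,"ry":0,"rz":0,"grip":0.6},{"x":0,"y":0,"z":20,"rx":0,"ry":0,"rz":0,"grip":0.6},{"x":0,"y":0,"z":12,"rx":0,"ry":0,"rz":0,"grip":0.6},{"x":0,"y":0,"z":5,"rx":0,"ry":0,"rz":0,"grip":0.6},{"x":0,"y":0,"z":0,"rx":0,"ry":0,"rz":0,"grip":0.6},{"x":0,"y":0,"z":0,"rx":0,"ry":0,"rz":0,"grip":0.1},{"x":0,"y":0,"z":0,"rx":0,"ry":0,"rz":0,"grip":0.1},{"x":0,"y":0,"z":0,"rx":0,"ry":0,"rz":0,"grip":0.1}]' 40
python3 -m creep '[{"x":0,"y":0,"z":0,"rx":0,"ry":0,"rz":0,"grip":0.1},{"x":0,"y":0,"z":0,"rx":0,"ry":0,"rz":0,"grip":0.1},{"x":0,"y":0,"z":0,"rx":0,"ry":0,"rz":0,"grip":0.1},{"x":0,"y":0,"z":0,"rx":0,"ry":0,"rz":0,"grip":0.1},{"x":0,"y":0,"z":0,"rx":0,"ry":0,"rz":0,"grip":0.1},{"x":0,"y":0,"z":0,"rx":0,"ry":0,"rz":0,"grip":0.1},{"x":0,"y":0,"z":0,"rx":0,"ry":0,"rz":0,"grip":0.1},{"x":0,"y":0,"z":0,"rx":0,"ry":0,"rz":0,"grip":0.1},{"x":0,"y":0,"z":0,"rx":0,"ry":0,"rz":0,"grip":0.1},{"x":0,"y":0,"z":0,"rx":0,"ry":0,"rz":0,"grip":0.1}]' 40
```

```text
time: 8.73
eef_pos: [0.4467, -0.252, 0.0132]
tcp_rot: [-0.001, 1.0, -0.001, 0.001]
contact_force: [0.2, 0.4, -0.6]
opening: 0.243
finger_force: 39.1
time: 9.57
eef_pos: [0.4467, -0.252, 0.0132]
tcp_rot: [-0.0, 1.0, -0.001, 0.002]
contact_force: [-0.2, 0.1, 6.1]
opening: 0.238
finger_force: 39.3
```

```bash
python3 -m creep '[{"x":0,"y":0,"z":-10,"rx":0,"ry":0,"rz":0,"grip":0.1},{"x":0,"y":0,"z":-20,"rx":0,"ry":0,"rz":0,"grip":0.1},{"x":0,"y":0,"z":-30,"rx":0,"ry":0,"rz":0,"grip":0.1},{"x":0,"y":0,"z":-30,"rx":0,"ry":0,"rz":0,"grip":0.1},{"x":-5,"y":0,"z":-27,"rx":0,"ry":0,"rz":0,"grip":0.1},{"x":-33,"y":2,"z":0,"rx":0,"ry":0,"rz":0,"grip":0.1},{"x":-35,"y":2,"z":0,"rx":0,"ry":0,"rz":0,"grip":0.1},{"x":-35,"y":2,"z":0,"rx":0,"ry":0,"rz":0,"grip":0.1},{"x":-35,"y":1,"z":0,"rx":0,"ry":0,"rz":0,"grip":0.1},{"x":-30,"y":0,"z":0,"rx":0,"ry":0,"rz":0,"grip":0.1}]' 40
python3 -m creep '[{"x":0,"y":0,"z":15,"rx":0,"ry":0,"rz":0,"grip":0.1},{"x":0,"y":0,"z":30,"rx":0,"ry":0,"rz":0,"grip":0.1},{"x":0,"y":0,"z":30,"rx":0,"ry":0,"rz":0,"grip":0.1},{"x":0,"y":0,"z":20,"rx":0,"ry":0,"rz":0,"grip":0.1},{"x":0,"y":0,"z":10,"rx":0,"ry":0,"rz":0,"grip":0.1},{"x":0,"y":0,"z":5,"rx":0,"ry":0,"rz":0,"grip":0.1},{"x":0,"y":0,"z":2,"rx":0,"ry":0,"rz":0,"grip":0.1},{"x":0,"y":0,"z":0,"rx":0,"ry":0,"rz":0,"grip":0.1},{"x":0,"y":0,"z":0,"rx":0,"ry":0,"rz":0,"grip":0.1},{"x":0,"y":0,"z":0,"rx":0,"ry":0,"rz":0,"grip":0.1}]' 40
```

```text
time: 10.4
eef_pos: [0.6199, -0.2432, 0.1287]
tcp_rot: [-0.001, 1.0, 0.0, 0.0]
contact_force: [-0.9, -0.4, -0.1]
opening: 0.241
finger_force: 39.1
time: 11.23
eef_pos: [0.6191, -0.2443, 0.0177]
tcp_rot: [-0.0, 1.0, -0.001, 0.001]
contact_force: [0.3, 0.3, -0.3]
opening: 0.243
finger_force: 39.2
```

```bash
python3 -m creep '[{"x":0,"y":0,"z":1,"rx":0,"ry":0,"rz":0,"grip":0.1},{"x":0,"y":0,"z":0,"rx":0,"ry":0,"rz":0,"grip":0.1},{"x":0,"y":0,"z":0,"rx":0,"ry":0,"rz":0,"grip":0.32},{"x":0,"y":0,"z":0,"rx":0,"ry":0,"rz":0,"grip":0.4},{"x":0,"y":0,"z":0,"rx":0,"ry":0,"rz":0,"grip":0.45},{"x":0,"y":0,"z":0,"rx":0,"ry":0,"rz":0,"grip":0.5},{"x":0,"y":0,"z":0,"rx":0,"ry":0,"rz":0,"grip":0.5},{"x":0,"y":0,"z":-20,"rx":0,"ry":0,"rz":0,"grip":0.5},{"x":0,"y":0,"z":-35,"rx":0,"ry":0,"rz":0,"grip":0.5},{"x":0,"y":0,"z":-40,"rx":0,"ry":0,"rz":0,"grip":0.5}]' 40
python3 -m creep '[{"x":0,"y":0,"z":-39,"rx":0,"ry":0,"rz":0,"grip":0.6},{"x":23,"y":21,"z":0,"rx":0,"ry":0,"rz":0,"grip":0.75},{"x":27,"y":24,"z":0,"rx":0,"ry":0,"rz":0,"grip":0.75},{"x":27,"y":24,"z":0,"rx":0,"ry":0,"rz":0,"grip":0.75},{"x":27,"y":24,"z":0,"rx":0,"ry":0,"rz":0,"grip":0.75},{"x":27,"y":24,"z":0,"rx":0,"ry":0,"rz":0,"grip":0.75},{"x":27,"y":24,"z":0,"rx":0,"ry":0,"rz":0,"grip":0.75},{"x":27,"y":24,"z":0,"rx":0,"ry":0,"rz":0,"grip":0.75},{"x":0,"y":0,"z":30,"rx":0,"ry":0,"rz":0,"grip":0.75},{"x":0,"y":0,"z":0,"rx":0,"ry":0,"rz":0,"grip":0.75}]' 40
```

```text
time: 12.07
eef_pos: [0.6162, -0.2426, 0.1079]
tcp_rot: [-0.0, 1.0, 0.002, -0.003]
contact_force: [0.8, -0.0, 0.5]
opening: 0.502
finger_force: 0.0
time: 12.9
eef_pos: [0.4297, -0.0768, 0.1167]
tcp_rot: [-0.001, 1.0, 0.001, -0.002]
contact_force: [-0.5, -0.0, -1.2]
opening: 0.752
finger_force: 0.0
```

```bash
python3 -m creep '[{"x":-4,"y":-2,"z":20,"rx":0,"ry":0,"rz":0,"grip":0.75},{"x":0,"y":0,"z":30,"rx":0,"ry":0,"rz":0,"grip":0.75},{"x":0,"y":0,"z":30,"rx":0,"ry":0,"rz":0,"grip":0.75},{"x":0,"y":0,"z":18,"rx":0,"ry":0,"rz":0,"grip":0.75},{"x":0,"y":0,"z":9,"rx":0,"ry":0,"rz":0,"grip":0.75},{"x":0,"y":0,"z":5,"rx":0,"ry":0,"rz":0,"grip":0.75},{"x":0,"y":0,"z":0,"rx":0,"ry":0,"rz":0,"grip":0.75},{"x":0,"y":0,"z":0,"rx":0,"ry":0,"rz":0,"grip":0.6},{"x":0,"y":0,"z":0,"rx":0,"ry":0,"rz":0,"grip":0.5},{"x":0,"y":0,"z":0,"rx":0,"ry":0,"rz":0,"grip":0.3}]' 50
python3 -m creep '[{"x":0,"y":0,"z":0,"rx":0,"ry":0,"rz":0,"grip":0.3},{"x":0,"y":0,"z":0,"rx":0,"ry":0,"rz":0,"grip":0.3},{"x":0,"y":0,"z":0,"rx":0,"ry":0,"rz":0,"grip":0.3},{"x":0,"y":0,"z":0,"rx":0,"ry":0,"rz":0,"grip":0.3},{"x":0,"y":0,"z":0,"rx":0,"ry":0,"rz":0,"grip":0.3},{"x":0,"y":0,"z":0,"rx":0,"ry":0,"rz":0,"grip":0.3},{"x":0,"y":0,"z":0,"rx":0,"ry":0,"rz":0,"grip":0.3},{"x":0,"y":0,"z":0,"rx":0,"ry":0,"rz":0,"grip":0.3},{"x":0,"y":0,"z":0,"rx":0,"ry":0,"rz":0,"grip":0.3},{"x":0,"y":0,"z":0,"rx":0,"ry":0,"rz":0,"grip":0.3}]' 50
```

```text
time: 13.73
eef_pos: [0.4386, -0.0815, 0.0091]
tcp_rot: [-0.0, 1.0, -0.0, 0.001]
contact_force: [0.3, 1.1, 3.2]
opening: 0.445
finger_force: 49.9
time: 14.57
eef_pos: [0.4386, -0.0815, 0.0091]
tcp_rot: [-0.0, 1.0, -0.001, 0.001]
contact_force: [-0.1, 0.9, 5.8]
opening: 0.44
finger_force: 50.1
```

```bash
python3 -m creep '[{"x":0,"y":0,"z":-10,"rx":0,"ry":0,"rz":0,"grip":0.3},{"x":0,"y":0,"z":-20,"rx":0,"ry":0,"rz":0,"grip":0.3},{"x":0,"y":0,"z":-30,"rx":0,"ry":0,"rz":0,"grip":0.3},{"x":0,"y":0,"z":-30,"rx":0,"ry":0,"rz":0,"grip":0.3},{"x":0,"y":0,"z":-30,"rx":0,"ry":0,"rz":0,"grip":0.3},{"x":-20,"y":16,"z":0,"rx":0,"ry":0,"rz":0,"grip":0.3},{"x":-24,"y":19,"z":0,"rx":0,"ry":0,"rz":0,"grip":0.3},{"x":-24,"y":19,"z":0,"rx":0,"ry":0,"rz":0,"grip":0.3},{"x":-24,"y":19,"z":0,"rx":0,"ry":0,"rz":0,"grip":0.3},{"x":-24,"y":19,"z":0,"rx":0,"ry":0,"rz":0,"grip":0.3}]' 50
python3 -m creep '[{"x":-24,"y":19,"z":0,"rx":0,"ry":0,"rz":0,"grip":0.3},{"x":-24,"y":19,"z":0,"rx":0,"ry":0,"rz":0,"grip":0.3},{"x":-24,"y":19,"z":0,"rx":0,"ry":0,"rz":0,"grip":0.3},{"x":-23,"y":17,"z":0,"rx":0,"ry":0,"rz":0,"grip":0.3},{"x":0,"y":0,"z":20,"rx":0,"ry":0,"rz":0,"grip":0.3},{"x":0,"y":0,"z":30,"rx":0,"ry":0,"rz":0,"grip":0.3},{"x":0,"y":0,"z":30,"rx":0,"ry":0,"rz":0,"grip":0.3},{"x":0,"y":0,"z":15,"rx":0,"ry":0,"rz":0,"grip":0.3},{"x":0,"y":0,"z":8,"rx":0,"ry":0,"rz":0,"grip":0.3},{"x":0,"y":0,"z":0,"rx":0,"ry":0,"rz":0,"grip":0.3}]' 50
```

```text
time: 15.4
eef_pos: [0.5539, 0.0121, 0.1282]
tcp_rot: [-0.001, 1.0, -0.0, 0.0]
contact_force: [0.5, 0.1, -1.0]
opening: 0.442
finger_force: 50.3
time: 16.23
eef_pos: [0.6464, 0.0852, 0.0225]
tcp_rot: [-0.0, 1.0, -0.0, -0.002]
contact_force: [-0.3, -0.1, -0.4]
opening: 0.442
finger_force: 50.3
```

```bash
python3 -m creep '[{"x":0,"y":0,"z":3,"rx":0,"ry":0,"rz":0,"grip":0.3},{"x":0,"y":0,"z":3,"rx":0,"ry":0,"rz":0,"grip":0.3},{"x":0,"y":0,"z":2,"rx":0,"ry":0,"rz":0,"grip":0.3},{"x":0,"y":0,"z":1,"rx":0,"ry":0,"rz":0,"grip":0.3},{"x":0,"y":0,"z":0,"rx":0,"ry":0,"rz":0,"grip":0.3},{"x":0,"y":0,"z":0,"rx":0,"ry":0,"rz":0,"grip":0.3},{"x":0,"y":0,"z":0,"rx":0,"ry":0,"rz":0,"grip":0.3},{"x":0,"y":0,"z":0,"rx":0,"ry":0,"rz":0,"grip":0.3},{"x":0,"y":0,"z":0,"rx":0,"ry":0,"rz":0,"grip":0.3},{"x":0,"y":0,"z":0,"rx":0,"ry":0,"rz":0,"grip":0.3}]' 50; python3 -c "
from plant import ctrl;print(ctrl.get_state()['qpos'],ctrl.get_state()['eef_pos'])"
```

```text
time: 17.07
eef_pos: [0.648, 0.0852, 0.0154]
tcp_rot: [-0.001, 1.0, -0.0, 0.0]
contact_force: [0.3, -0.3, -0.2]
opening: 0.443
finger_force: 50.3
[-2.41990742e-02  4.84621269e-01  1.74687139e+00 -2.55911231e-05
  9.10024110e-01 -1.59599073e+00] [0.64803751 0.08523954 0.01539991]
```

```bash
python3 -m creep '[{"x":0,"y":0,"z":1,"rx":0,"ry":0,"rz":0,"grip":0.3},{"x":0,"y":0,"z":1,"rx":0,"ry":0,"rz":0,"grip":0.3},{"x":0,"y":0,"z":1,"rx":0,"ry":0,"rz":0,"grip":0.3},{"x":0,"y":0,"z":0,"rx":0,"ry":0,"rz":0,"grip":0.3},{"x":0,"y":0,"z":0,"rx":0,"ry":0,"rz":0,"grip":0.3},{"x":0,"y":0,"z":0,"rx":0,"ry":0,"rz":0,"grip":0.3},{"x":0,"y":0,"z":0,"rx":0,"ry":0,"rz":0,"grip":0.3},{"x":0,"y":0,"z":0,"rx":0,"ry":0,"rz":0,"grip":0.3},{"x":0,"y":0,"z":0,"rx":0,"ry":0,"rz":0,"grip":0.3},{"x":0,"y":0,"z":0,"rx":0,"ry":0,"rz":0,"grip":0.3}]' 50
```

```text
time: 17.9
eef_pos: [0.648, 0.0852, 0.0123]
tcp_rot: [-0.0, 1.0, 0.0, 0.0]
contact_force: [0.2, -0.0, -1.4]
opening: 0.443
finger_force: 50.5
```

```bash
python3 -m creep '[{"x":0,"y":0,"z":0,"rx":0,"ry":0,"rz":0,"grip":0.52},{"x":0,"y":0,"z":0,"rx":0,"ry":0,"rz":0,"grip":0.56},{"x":0,"y":0,"z":0,"rx":0,"ry":0,"rz":0,"grip":0.6},{"x":0,"y":0,"z":0,"rx":0,"ry":0,"rz":0,"grip":0.65},{"x":0,"y":0,"z":0,"rx":0,"ry":0,"rz":0,"grip":0.65},{"x":0,"y":0,"z":0,"rx":0,"ry":0,"rz":0,"grip":0.65},{"x":0,"y":0,"z":-20,"rx":0,"ry":0,"rz":0,"grip":0.65},{"x":0,"y":0,"z":-30,"rx":0,"ry":0,"rz":0,"grip":0.65},{"x":0,"y":0,"z":-35,"rx":0,"ry":0,"rz":0,"grip":0.65},{"x":0,"y":0,"z":-33,"rx":0,"ry":0,"rz":0,"grip":0.65}]' 50
python3 -m creep '[{"x":22,"y":2,"z":0,"rx":0,"ry":0,"rz":0,"grip":0.75},{"x":30,"y":3,"z":0,"rx":0,"ry":0,"rz":0,"grip":0.75},{"x":35,"y":4,"z":0,"rx":0,"ry":0,"rz":0,"grip":0.75},{"x":35,"y":3,"z":0,"rx":0,"ry":0,"rz":0,"grip":0.75},{"x":35,"y":3,"z":0,"rx":0,"ry":0,"rz":0,"grip":0.75},{"x":30,"y":3,"z":0,"rx":0,"ry":0,"rz":0,"grip":0.75},{"x":19,"y":2,"z":0,"rx":0,"ry":0,"rz":0,"grip":0.75},{"x":0,"y":0,"z":0,"rx":0,"ry":0,"rz":0,"grip":0.75},{"x":0,"y":0,"z":0,"rx":0,"ry":0,"rz":0,"grip":0.75},{"x":0,"y":0,"z":0,"rx":0,"ry":0,"rz":0,"grip":0.75}]' 50
python3 - <<'E'
from h import *
cv2.imwrite('pics/top2.png',cv2.resize(optics.read_camera('top')['color'][90:250,90:420],None,fx=2,fy=2))
E
```

```text
time: 18.73
eef_pos: [0.6475, 0.0852, 0.1312]
tcp_rot: [-0.0, 1.0, 0.0, -0.001]
contact_force: [1.0, 0.8, -0.6]
opening: 0.652
finger_force: 0.0
time: 19.57
eef_pos: [0.4433, 0.1049, 0.1311]
tcp_rot: [-0.0, 1.0, -0.0, 0.001]
contact_force: [-0.1, -0.4, 0.5]
opening: 0.751
finger_force: 0.0
```

View pics/top2.png

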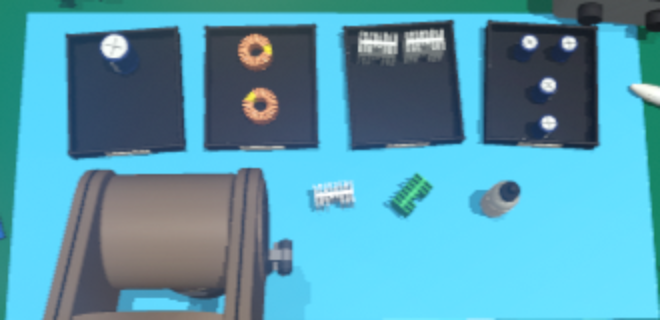

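Both thin caps (crop (548,88) and (548,124)) and the choke (262,105) sit in their own trays. Next is the thick cap.

```bash
python3 -m creep '[{"x":0,"y":0,"z":20,"rx":0,"ry":0,"rz":0,"grip":0.75},{"x":0,"y":0,"z":30,"rx":0,"ry":0,"rz":0,"grip":0.75},{"x":0,"y":0,"z":30,"rx":0,"ry":0,"rz":0,"grip":0.75},{"x":0,"y":0,"z":20,"rx":0,"ry":0,"rz":0,"grip":0.75},{"x":0,"y":0,"z":12,"rx":0,"ry":0,"rz":0,"grip":0.75},{"x":0,"y":0,"z":5,"rx":0,"ry":0,"rz":0,"grip":0.75},{"x":0,"y":0,"z":0,"rx":0,"ry":0,"rz":0,"grip":0.75},{"x":0,"y":0,"z":0,"rx":0,"ry":0,"rz":0,"grip":0.5},{"x":0,"y":0,"z":0,"rx":0,"ry":0,"rz":0,"grip":0.25},{"x":0,"y":0,"z":0,"rx":0,"ry":0,"rz":0,"grip":0.25}]' 50
python3 -m creep '[{"x":0,"y":0,"z":0,"rx":0,"ry":0,"rz":0,"grip":0.25},{"x":0,"y":0,"z":0,"rx":0,"ry":0,"rz":0,"grip":0.25},{"x":0,"y":0,"z":0,"rx":0,"ry":0,"rz":0,"grip":0.25},{"x":0,"y":0,"z":0,"rx":0,"ry":0,"rz":0,"grip":0.25},{"x":0,"y":0,"z":0,"rx":0,"ry":0,"rz":0,"grip":0.25},{"x":0,"y":0,"z":0,"rx":0,"ry":0,"rz":0,"grip":0.25},{"x":0,"y":0,"z":0,"rx":0,"ry":0,"rz":0,"grip":0.25},{"x":0,"y":0,"z":0,"rx":0,"ry":0,"rz":0,"grip":0.25},{"x":0,"y":0,"z":0,"rx":0,"ry":0,"rz":0,"grip":0.25},{"x":0,"y":0,"z":0,"rx":0,"ry":0,"rz":0,"grip":0.25}]' 50
```

```text
time: 20.45
eef_pos: [0.4437, 0.105, 0.0149]
tcp_rot: [-0.0, 1.0, -0.0, 0.002]
contact_force: [1.1, -0.7, -0.2]
opening: 0.399
finger_force: 49.7
time: 21.28
eef_pos: [0.4436, 0.105, 0.0147]
tcp_rot: [-0.001, 1.0, -0.0, 0.002]
contact_force: [0.6, -0.1, 6.5]
opening: 0.394
finger_force: 49.7
```

```bash
python3 -m creep '[{"x":0,"y":0,"z":-10,"rx":0,"ry":0,"rz":0,"grip":0.25},{"x":0,"y":0,"z":-20,"rx":0,"ry":0,"rz":0,"grip":0.25},{"x":0,"y":0,"z":-30,"rx":0,"ry":0,"rz":0,"grip":0.25},{"x":0,"y":0,"z":-30,"rx":0,"ry":0,"rz":0,"grip":0.25},{"x":0,"y":0,"z":-25,"rx":0,"ry":0,"rz":0,"grip":0.25},{"x":-20,"y":14,"z":0,"rx":0,"ry":0,"rz":0,"grip":0.25},{"x":-25,"y":18,"z":0,"rx":0,"ry":0,"rz":0,"grip":0.25},{"x":-25,"y":18,"z":0,"rx":0,"ry":0,"rz":0,"grip":0.25},{"x":-25,"y":18,"z":0,"rx":0,"ry":0,"rz":0,"grip":0.25},{"x":-25,"y":18,"z":0,"rx":0,"ry":0,"rz":0,"grip":0.25}]' 50
python3 -m creep '[{"x":-25,"y":18,"z":0,"rx":0,"ry":0,"rz":0,"grip":0.25},{"x":-25,"y":18,"z":0,"rx":0,"ry":0,"rz":0,"grip":0.25},{"x":-26,"y":16,"z":0,"rx":0,"ry":0,"rz":0,"grip":0.25},{"x":0,"y":0,"z":20,"rx":0,"ry":0,"rz":0,"grip":0.25},{"x":0,"y":0,"z":30,"rx":0,"ry":0,"rz":0,"grip":0.25},{"x":0,"y":0,"z":30,"rx":0,"ry":0,"rz":0,"grip":0.25},{"x":0,"y":0,"z":14,"rx":0,"ry":0,"rz":0,"grip":0.25},{"x":0,"y":0,"z":8,"rx":0,"ry":0,"rz":0,"grip":0.25},{"x":0,"y":0,"z":5,"rx":0,"ry":0,"rz":0,"grip":0.25},{"x":0,"y":0,"z":0,"rx":0,"ry":0,"rz":0,"grip":0.25}]' 50
```

```text
time: 22.12
eef_pos: [0.562, 0.192, 0.1282]
tcp_rot: [-0.001, 1.0, -0.0, -0.001]
contact_force: [0.5, -1.0, -0.2]
opening: 0.394
finger_force: 49.9
time: 22.95
eef_pos: [0.6377, 0.2431, 0.0212]
tcp_rot: [-0.0, 1.0, -0.0, -0.0]
contact_force: [0.0, -0.4, -1.5]
opening: 0.396
finger_force: 49.9
```

```bash
python3 -m creep '[{"x":0,"y":0,"z":1,"rx":0,"ry":0,"rz":0,"grip":0.25},{"x":0,"y":0,"z":1,"rx":0,"ry":0,"rz":0,"grip":0.25},{"x":0,"y":0,"z":0,"rx":0,"ry":0,"rz":0,"grip":0.25},{"x":0,"y":0,"z":0,"rx":0,"ry":0,"rz":0,"grip":0.46},{"x":0,"y":0,"z":0,"rx":0,"ry":0,"rz":0,"grip":0.53},{"x":0,"y":0,"z":0,"rx":0,"ry":0,"rz":0,"grip":0.6},{"x":0,"y":0,"z":0,"rx":0,"ry":0,"rz":0,"grip":0.62},{"x":0,"y":0,"z":0,"rx":0,"ry":0,"rz":0,"grip":0.62},{"x":0,"y":0,"z":-20,"rx":0,"ry":0,"rz":0,"grip":0.62},{"x":0,"y":0,"z":-25,"rx":0,"ry":0,"rz":0,"grip":0.62}]' 50
python3 -m creep '[{"x":0,"y":0,"z":-35,"rx":0,"ry":0,"rz":0,"grip":0.62},{"x":0,"y":0,"z":-35,"rx":0,"ry":0,"rz":0,"grip":0.6},{"x":11,"y":-25,"z":0,"rx":0,"ry":0,"rz":0,"grip":0.6},{"x":14,"y":-33,"z":0,"rx":0,"ry":0,"rz":0,"grip":0.6},{"x":14,"y":-33,"z":0,"rx":0,"ry":0,"rz":0,"grip":0.6},{"x":14,"y":-33,"z":0,"rx":0,"ry":0,"rz":0,"grip":0.6},{"x":14,"y":-33,"z":0,"rx":0,"ry":0,"rz":0,"grip":0.6},{"x":14,"y":-33,"z":0,"rx":0,"ry":0,"rz":0,"grip":0.6},{"x":14,"y":-33,"z":0,"rx":0,"ry":0,"rz":0,"grip":0.6},{"x":10,"y":-20,"z":0,"rx":0,"ry":0,"rz":0,"grip":0.6}]' 50
python3 -m creep '[{"x":0,"y":0,"z":0,"rx":0,"ry":0,"rz":6.6,"grip":0.6},{"x":0,"y":0,"z":0,"rx":0,"ry":0,"rz":6.6,"grip":0.6},{"x":0,"y":0,"z":0,"rx":0,"ry":0,"rz":6.6,"grip":0.6},{"x":0,"y":0,"z":0,"rx":0,"ry":0,"rz":6.6,"grip":0.6},{"x":0,"y":0,"z":0,"rx":0,"ry":0,"rz":6.6,"grip":0.6},{"x":0,"y":0,"z":0,"rx":0,"ry":0,"rz":6.6,"grip":0.6},{"x":0,"y":0,"z":0,"rx":0,"ry":0,"rz":6.6,"grip":0.6},{"x":0,"y":0,"z":0,"rx":0,"ry":0,"rz":6.6,"grip":0.6},{"x":0,"y":0,"z":0,"rx":0,"ry":0,"rz":6.6,"grip":0.6},{"x":0,"y":0,"z":0,"rx":0,"ry":0,"rz":6.6,"grip":0.6}]' 50
python3 - <<'E'
from h import *
cv2.imwrite('pics/scene3.png',optics.read_camera('scene')['color'])
E
```

```text
time: 23.78
eef_pos: [0.6354, 0.2426, 0.0614]
tcp_rot: [-0.0, 1.0, -0.001, -0.003]
contact_force: [0.1, 0.8, 0.3]
opening: 0.618
finger_force: 0.0
time: 24.62
eef_pos: [0.5319, -0.0023, 0.1344]
tcp_rot: [0.0, 1.0, -0.0, -0.0]
contact_force: [0.5, -0.1, 0.3]
opening: 0.604
finger_force: 0.0
time: 25.45
eef_pos: [0.5331, 0.0001, 0.1344]
tcp_rot: [0.547, 0.837, 0.0, 0.0]
contact_force: [0.4, -0.2, 0.5]
opening: 0.599
finger_force: 0.0
```

View pics/scene3.png

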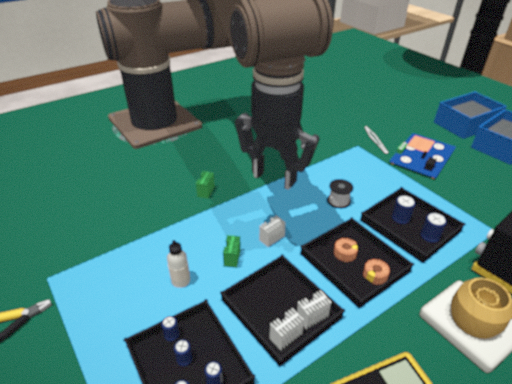

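```bash
python3 -m creep '[{"x":0,"y":0,"z":0,"rx":0,"ry":0,"rz":6,"grip":0.6},{"x":0,"y":0,"z":20,"rx":0,"ry":0,"rz":6,"grip":0.6},{"x":0,"y":0,"z":30,"rx":0,"ry":0,"rz":0,"grip":0.6},{"x":0,"y":0,"z":30,"rx":0,"ry":0,"rz":0,"grip":0.6},{"x":0,"y":0,"z":20,"rx":0,"ry":0,"rz":0,"grip":0.6},{"x":0,"y":0,"z":14,"rx":0,"ry":0,"rz":0,"grip":0.6},{"x":0,"y":0,"z":7,"rx":0,"ry":0,"rz":0,"grip":0.6},{"x":0,"y":0,"z":0,"rx":0,"ry":0,"rz":0,"grip":0.6},{"x":0,"y":0,"z":0,"rx":0,"ry":0,"rz":0,"grip":0.6},{"x":0,"y":0,"z":0,"rx":0,"ry":0,"rz":0,"grip":0.45}]' 50
python3 -m creep '[{"x":0,"y":0,"z":0,"rx":0,"ry":0,"rz":0,"grip":0.38},{"x":0,"y":0,"z":0,"rx":0,"ry":0,"rz":0,"grip":0.34},{"x":0,"y":0,"z":0,"rx":0,"ry":0,"rz":0,"grip":0.3},{"x":0,"y":0,"z":0,"rx":0,"ry":0,"rz":0,"grip":0.25},{"x":0,"y":0,"z":0,"rx":0,"ry":0,"rz":0,"grip":0.15},{"x":0,"y":0,"z":0,"rx":0,"ry":0,"rz":0,"grip":0.15},{"x":0,"y":0,"z":0,"rx":0,"ry":0,"rz":0,"grip":0.15},{"x":0,"y":0,"z":0,"rx":0,"ry":0,"rz":0,"grip":0.15},{"x":0,"y":0,"z":0,"rx":0,"ry":0,"rz":0,"grip":0.15},{"x":0,"y":0,"z":0,"rx":0,"ry":0,"rz":0,"grip":0.15}]' 50
```

```text
time: 26.33
eef_pos: [0.5343, -0.0001, 0.0147]
tcp_rot: [0.629, 0.778, 0.001, 0.001]
contact_force: [0.1, -0.5, -0.7]
opening: 0.471
finger_force: 0.0
time: 27.17
eef_pos: [0.5341, -0.0, 0.0147]
tcp_rot: [0.629, 0.777, 0.0, 0.001]
contact_force: [-1.3, 0.5, 5.6]
opening: 0.29
finger_force: 47.7
```

```bash
python3 -m creep '[{"x":0,"y":0,"z":-8,"rx":0,"ry":0,"rz":0,"grip":0.15},{"x":0,"y":0,"z":-17,"rx":0,"ry":0,"rz":0,"grip":0.15},{"x":0,"y":0,"z":-30,"rx":0,"ry":0,"rz":0,"grip":0.15},{"x":0,"y":0,"z":-30,"rx":0,"ry":0,"rz":0,"grip":0.15},{"x":-15,"y":14,"z":0,"rx":0,"ry":0,"rz":0,"grip":0.15},{"x":-25,"y":22,"z":0,"rx":0,"ry":0,"rz":0,"grip":0.15},{"x":-25,"y":22,"z":0,"rx":0,"ry":0,"rz":0,"grip":0.15},{"x":-25,"y":22,"z":0,"rx":0,"ry":0,"rz":0,"grip":0.15},{"x":-15,"y":14,"z":0,"rx":0,"ry":0,"rz":0,"grip":0.15},{"x":0,"y":0,"z":0,"rx":0,"ry":0,"rz":0,"grip":0.15}]' 50
python3 - <<'E'
from h import *
c=optics.read_camera('scene')['color'];cv2.imwrite('pics/scene4.png',cv2.resize(c[150:380,170:420],None,fx=2.4,fy=2.4))
E
```

```text
time: 28.0
eef_pos: [0.6498, -0.0858, 0.099]
tcp_rot: [0.63, 0.777, 0.0, 0.002]
contact_force: [-0.9, -0.1, -0.1]
opening: 0.287
finger_force: 47.3
```

View pics/scene4.png

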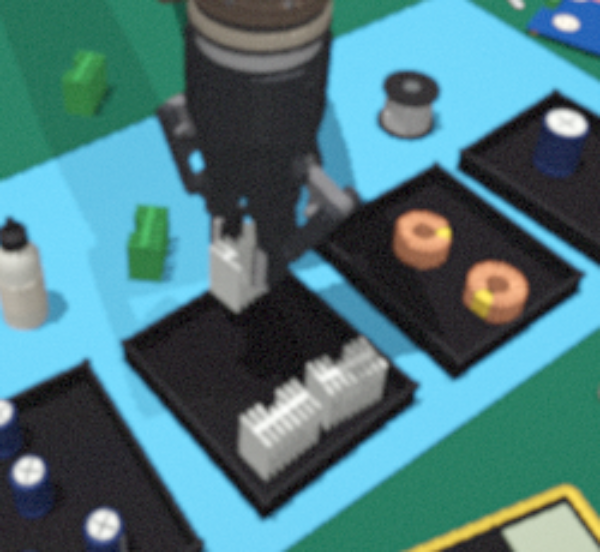

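The heatsink is held upright above the sinks tray (crop (235,270)), so I'm lowering it.

```bash
python3 -m creep '[{"x":0,"y":0,"z":15,"rx":0,"ry":0,"rz":0,"grip":0.15},{"x":0,"y":0,"z":25,"rx":0,"ry":0,"rz":0,"grip":0.15},{"x":0,"y":0,"z":20,"rx":0,"ry":0,"rz":0,"grip":0.15},{"x":0,"y":0,"z":10,"rx":0,"ry":0,"rz":0,"grip":0.15},{"x":0,"y":0,"z":6,"rx":0,"ry":0,"rz":0,"grip":0.15},{"x":0,"y":0,"z":3,"rx":0,"ry":0,"rz":0,"grip":0.15},{"x":0,"y":0,"z":1,"rx":0,"ry":0,"rz":0,"grip":0.15},{"x":0,"y":0,"z":0,"rx":0,"ry":0,"rz":0,"grip":0.15},{"x":0,"y":0,"z":0,"rx":0,"ry":0,"rz":0,"grip":0.15},{"x":0,"y":0,"z":0,"rx":0,"ry":0,"rz":0,"grip":0.15}]' 50
```

```text
time: 28.88
eef_pos: [0.6478, -0.0832, 0.0196]
tcp_rot: [0.629, 0.777, 0.0, 0.001]
contact_force: [0.9, -0.7, -0.6]
opening: 0.29
finger_force: 47.4
```

```bash
python3 -m creep '[{"x":0,"y":0,"z":1,"rx":0,"ry":0,"rz":0,"grip":0.15},{"x":0,"y":0,"z":1,"rx":0,"ry":0,"rz":0,"grip":0.15},{"x":0,"y":0,"z":0,"rx":0,"ry":0,"rz":0,"grip":0.15},{"x":0,"y":0,"z":0,"rx":0,"ry":0,"rz":0,"grip":0.33},{"x":0,"y":0,"z":0,"rx":0,"ry":0,"rz":0,"grip":0.37},{"x":0,"y":0,"z":0,"rx":0,"ry":0,"rz":0,"grip":0.42},{"x":0,"y":0,"z":0,"rx":0,"ry":0,"rz":0,"grip":0.42},{"x":0,"y":0,"z":0,"rx":0,"ry":0,"rz":0,"grip":0.42},{"x":0,"y":0,"z":-15,"rx":0,"ry":0,"rz":0,"grip":0.42},{"x":0,"y":0,"z":-25,"rx":0,"ry":0,"rz":0,"grip":0.42}]' 50
python3 -m creep '[{"x":0,"y":0,"z":-35,"rx":0,"ry":0,"rz":0,"grip":0.42},{"x":0,"y":0,"z":-40,"rx":0,"ry":0,"rz":0,"grip":0.42},{"x":0,"y":0,"z":-40,"rx":0,"ry":0,"rz":0,"grip":0.42},{"x":25,"y":-25,"z":0,"rx":0,"ry":0,"rz":0,"grip":0.42},{"x":25,"y":-25,"z":0,"rx":0,"ry":0,"rz":0,"grip":0.42},{"x":25,"y":-25,"z":0,"rx":0,"ry":0,"rz":0,"grip":0.42},{"x":25,"y":-25,"z":0,"rx":0,"ry":0,"rz":0,"grip":0.42},{"x":25,"y":-25,"z":0,"rx":0,"ry":0,"rz":0,"grip":0.42},{"x":0,"y":0,"z":0,"rx":0,"ry":0,"rz":0,"grip":0.42},{"x":0,"y":0,"z":0,"rx":0,"ry":0,"rz":0,"grip":0.42}]' 50
python3 - <<'E'
from h import *
cv2.imwrite('pics/scene5.png',optics.read_camera('scene')['color'])
cv2.imwrite('pics/top5.png',cv2.resize(optics.read_camera('top')['color'][90:250,90:420],None,fx=2,fy=2))
E
```

```text
time: 29.72
eef_pos: [0.6442, -0.0822, 0.0536]
tcp_rot: [0.629, 0.777, -0.001, -0.004]
contact_force: [0.6, -0.6, -0.3]
opening: 0.423
finger_force: 0.0
time: 30.55
eef_pos: [0.4974, 0.0142, 0.1721]
tcp_rot: [0.628, 0.778, 0.0, 0.001]
contact_force: [1.0, 0.1, 0.9]
opening: 0.42
finger_force: 0.0
```

View pics/scene5.png

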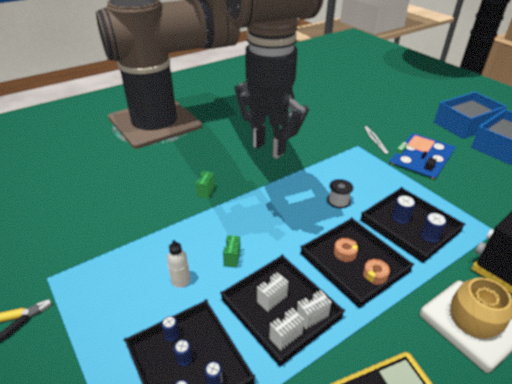

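View pics/top5.png

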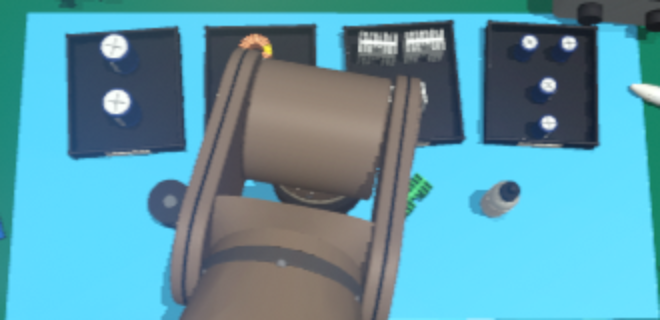

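All five parts are upright (choke flat) in their own trays: heatsink at scene (272,292), thick cap (404,208), choke (346,249), thin caps (170,328) and (182,351). The bottle hasn't moved and the robot is clear, so I'm handing in.

```bash
python3 -c "
from plant import sign_off;print(sign_off())"
```

```text
the job is handed in; nothing more can be done
None
```

All five parts are in the trays of their kind, standing (choke flat), with the flux bottle unmoved in the final pictures; the job was handed in at about 31 s of the 125 s allowed, and no verdict was returned.

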